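# Back off the regulator and hold the gas outlet's cap

## Task

On the green gas manifold, first turn the black regulator dial until its white pointer stands at the orange tag on the scale. Then take the red cap off its outlet: nobody remembers which way its thread runs, so feel which way it gives, unscrew it that way and lift it off. Finish while still holding the red cap in the gripper, still, at least 6 cm higher than where it sat; leave the dial at the tag, the blue cap on its outlet and everything else where it is.

Things in the scene. Friction and masses are not known exactly. Their poses are not given: they have to be found in the camera images.
- manifold: Fixed green steel block, 110 (x) x 420 (y) x 50 mm high, origin at the centre of its underside on the table. On its top: the dial's axis at its own (0, +150) mm and two capped outlets at (0, 0) and (0, -140) mm; which one wears the red cap varies. A round gauge (64 mm wide, top about 80 mm above the table) stands at (88, -70) mm. Hidden inside each cap: a stem 18 mm high.
- dial (a joint): Angle of the regulator dial in rad, growing clockwise seen from above. Range 0 to 4.71, light friction (0.04 N m), no detents, stays where left. The pointer lies along the block's own direction at angle (1.4 - value), anticlockwise from the block's x axis. The tag is always 0.6 to 2.25 rad clockwise of the starting pointer.
- dial_grip (a point): Point on the dial's axis, 76 mm above the table, at the middle height of its black grip bar. The bar is 50 mm long, 13 mm wide, its top 89 mm above the table; it stands on a disc of 60 mm diameter whose top is 63 mm above the table. The bar lies along this point's x axis, which points to the white pointer end.
- pointer (a point): End of the dial's white pointer line, 34 mm from the dial's axis; turns with the dial.
- mark (a point): Where the pointer has to stand: a point 34 mm from the dial's axis at the inner end of the orange tag (14 x 9 x 3 mm) lying on the scale plate. Its x axis points away from the dial's axis. Fixed.
- cap_red_centre (a point): Centre of the red cap: round, ribbed, loose, 50 mm diameter, 42 mm high, 0.1 to 0.17 kg, centre 71 mm above the table at the start. z up, x along its white stripe. A coarse quick thread on two inner lugs, hand unknown: turned the right way 60 to 95 degrees from its start it lifts straight off; the wrong way it stops dead within 12 degrees. It does not rise as it turns.
- cap_blue_centre (a point): Centre (half-way up) of the blue cap on the other outlet, same shape and size as the red one; not to be moved.
- wrench: Loose steel wrench lying on the table on the block's near (-x) side; bystander.
- tape: Loose roll of yellow tape, 90 mm diameter, 25 mm high, on the block's near side; bystander, origin under its centre.
- spray_red: Loose red can, 66 mm diameter, 190 mm high, left of the block; bystander, origin under its centre.
- spray_blue: Loose blue bottle, 66 mm diameter, 170 mm high, right of the block; bystander, origin under its centre.
- fitting: Loose brass pipe fitting, 40 mm diameter, 45 mm high, left of the block; bystander, origin under its centre.
Not all that is in view belongs to the job. There is more than one size of the part that bears cap_red_centre; the job needs the largest.

How it is judged:
On the way, in this order (a step that is already met when the one before it is completed fails the run):
1. the dial's pointer stands at the orange tag, the red cap still on its outlet (horizontal distance between pointer and mark below 0.0045 m and height (world z) of cap_red_centre below 0.077 m), for 0.3 s.
2. the red cap is lifted off its outlet in the gripper (height (world z) of cap_red_centre above 0.105 m and contact force between the fingers and cap_red above 1 N), for 0.2 s.
At the end, for the whole second after the job is handed in: The fingers hold the red cap still (under 3 cm/s), its centre at least 57 mm higher than where it sat, touching neither the manifold nor the blue cap; the dial's pointer is within 4.5 mm (7.6 degrees) of the orange tag; the blue cap is within 8 mm of where it was (horizontal distance between pointer and mark below 0.0045 m and height (world z) of cap_red_centre above 0.128 m and contact force between the fingers and cap_red above 1 N and linear speed of cap_red below 0.03 m/s and contact force between cap_red and manifold below 0.1 N and contact force between cap_red and cap_blue below 0.1 N and distance of cap_blue_centre from where it was at the start of the episode below 0.008 m); the arm keeps its last pose, push and grip.
It fails at once if the blue cap is taken off or pushed aside (distance of cap_blue_centre from where it was at the start of the episode above 0.008 m).
It fails at once if the red cap is lifted before the dial stands at the tag (height (world z) of cap_red_centre above 0.085 m and not (horizontal distance between pointer and mark below 0.0055 m)).
It fails at once if a bystander is knocked over or shoved (distance of any of wrench, tape, spray_red, spray_blue, fitting from where it was at the start of the episode above 0.025 m).
It also fails if it takes over 72 s, if anything falls off the work surface, if the arm or the gripper's body presses on something with over 40 N, if the wrist force passes 120 N, or if a joint passes its speed limit or range.

## Robot

A 6-joint arm with a two-finger parallel gripper is mounted at the origin on the work surface. World frame = base frame: x ahead of the robot, y to its left, z up, the work surface at z = 0. Lengths are in m, angles in rad, forces in N, time in s.
With the tool pointing down it reaches from about 0.25 to 0.725 m from the base axis. Payload 9.7 kg.
Tool frame: the origin (TCP) lies midway between the tips of the shut fingers; the grasp point (between the pads) lies 19 mm behind it; z points along the fingers, y is the line along which they close (so a half turn about z gives the same grasp; the last joint's range is limited). The gripper opens to 85 mm and grips with 20 to 120 N. Pads are 22 mm wide; open, the fingers measure 114 mm over their backs; the gripper's body (76 mm by 85 mm) begins 54 mm behind the grasp point. The pads swing forward as they close: fully open they stand 13 mm farther back than shut.
Start: joints at [-1.321, 0.087, 0.176, 1.66, 0, 1.571], TCP at [0.136, -0.533, 0.231] pointing down, gripper open.
Joint ranges: [-3.13, 3.13], [-0.85, 1.81], [-1.15, 1.24], [-2.2, 2.28], [-1.44, 1.52], [-3.14, 3.14]. Speed limits (rad/s): [2.22, 2.22, 2.57, 3.14, 3.14, 3.14].

## Interface

Orientations are given as [roll, pitch, yaw] about the fixed x, y, z axes, in that order (R = Rz(yaw) Ry(pitch) Rx(roll)).
In Python, from cell import robot gives the robot as it stands. The module is installed in compiled form; this text tells all that it offers.
- The arm moves only by the tool jog_arm, never from a script. Its argument "moves" is a list of rows, each an object with "offset": the shift along the tool's x, y, z scaled (see below), a list of three; "rot": the turn, a rotation vector about the tool's x, y, z scaled (see below), a list of three. A call has 1 to 5 rows; each row shifts and turns the commanded pose from where the row before left it, along the tool's axes as they then stand; what a row does not reach is not made up. The controller multiplies each number of a shift by 0.03 m and each number of a turn by 4 degrees. A row lasts 1/12 s, in which the tool goes at most 41.7 mm and 7.16 degrees, less where a joint would pass 70% of its speed; a pose out of reach is approached as far as the arm can. A call with a number of a shift or a turn outside -1 to 1 is refused whole. A call with a gripper value outside its range is refused whole. "jaw" is the gripper command: -1 is fully open, 1 is shut, values between are in proportion, set as the call begins (left out, the last holds). The fingers move at their own pace and stop on an object; the grip force is fixed at half the most. Time passes only in rows, so rows that do not move let the fingers close. It gives the time, the measured TCP pose, the force, the opening and the grip force at its end, in the units of the state.
- robot.read_state(): the state, without advancing time (a new reading comes with each control period).
- robot.read_camera(name): name is "scene" or "top"; returns a dict with "color" (420x560x3 uint8, red, green, blue), "fx", "fy", "cx", "cy" (pixels), "R" (3x3) and "t" (3): a world point X has camera coordinates R X + t. Camera axes: x right, y down, z forward; pixel columns grow to the right and rows downward; lengths in m; the calibration is good to about 2 mm. A picture is of the moment at which its call begins. There is no depth.
- robot.hand_in(): hands the job in; it is judged then, once.
The state is a dict: "clock": time; "q": joint angles; "joint_vel": joint speeds; "tau": joint torques, N m; "tool_pos": TCP position; "eef_rot": TCP orientation; "ft_force": force on the tool from outside, world axes, zero at the start; "ft_torque": the same for the moment, N m; "width": finger opening in m; "grip_force": force on a finger pad.
Only numpy, scipy, OpenCV 4.12 (cv2) and the standard library are available. Lean on these libraries where they do the work, as an engineer would, in place of code of your own. Each camera call takes 0.05 s, during which the arm holds its last target. There are 200 camera calls.

## Working session

There is one attempt and no reset: what is moved stays moved. The work goes in short steps, Python scripts to look and compute and a tool call to move; the robot and the scene stay as the last step left them, time stands still between calls to the robot, and variables do not carry over. Pictures are saved under pics/ and viewed, at most 10 in all, crops included, and the job is handed in when it is done.

Besides the shell and the picture viewer there is one more tool, called after "Call:" as a command line: name --argument value ..., lists and objects as JSON in quotes. jog_arm: Moves the arm, as the interface text tells. Its arguments: {"type":"object","properties":{"moves":{"type":"array"},"jaw":{"type":"number"}},"required":["moves"]}

```bash
mkdir -p pics
python3 - <<'E'
from cell import robot
import cv2
for n in("top","scene"):
    c=robot.read_camera(n); cv2.imwrite(f"pics/{n}0.png",c["color"][:,:,::-1])
    print(n,c["fx"],c["cx"],c["cy"],c["R"],c["t"])
print(robot.read_state())
E
```

```text
top 465.10826923173715 280.0489784707147 206.23859935930872 [[ 5.83802009e-02 -9.98294309e-01 -4.74073500e-04]
 [-9.76840427e-01 -5.70276439e-02 -2.06229554e-01]
 [ 2.05850754e-01  1.25028169e-02 -9.78503524e-01]] [-0.00437725  0.54954614  1.15533968]
scene 481.2490985987615 276.3705594197757 208.84521055332954 [[ 0.22698739  0.97386466  0.00802218]
 [ 0.54404513 -0.1199648  -0.83043564]
 [-0.80776954  0.19286285 -0.55705682]] [-0.12582891 -0.23980915  1.72384903]
{'clock': 0.1, 'q': array([-1.32101040e+00,  8.74037051e-02,  1.75249995e-01,  1.65979805e+00,
        3.61540774e-06,  1.57084209e+00]), 'joint_vel': array([ 5.66176888e-04, -1.45284320e-03,  4.84620149e-03,  3.91838934e-05,
       -1.62793766e-03,  1.19894113e-03]), 'tau': array([-7.52107517e-04, -5.21562946e+01,  4.65653014e+01,  1.58823113e-02,
       -1.98603766e-05,  1.28111775e-07]), 'tool_pos': array([ 0.1359116 , -0.53274452,  0.23067351]), 'eef_rot': array([-3.14043722e+00, -3.56252719e-06,  2.49740159e-01]), 'ft_force': array([ 0.29103014, -1.06135921, -0.36443476]), 'ft_torque': array([ 0.0117877 ,  0.01643198, -0.02266671]), 'grip_force': 0.0, 'width': 0.08555327199218479}
```

View pics/top0.png

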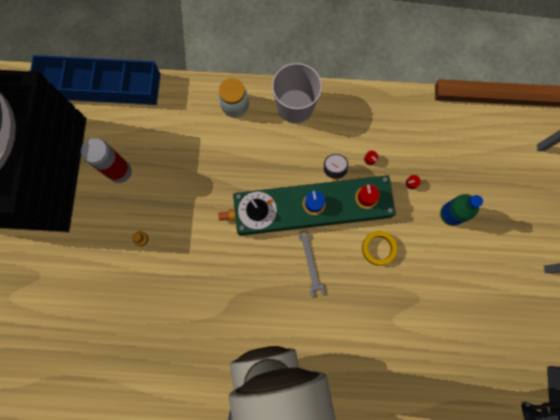

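View pics/scene0.png

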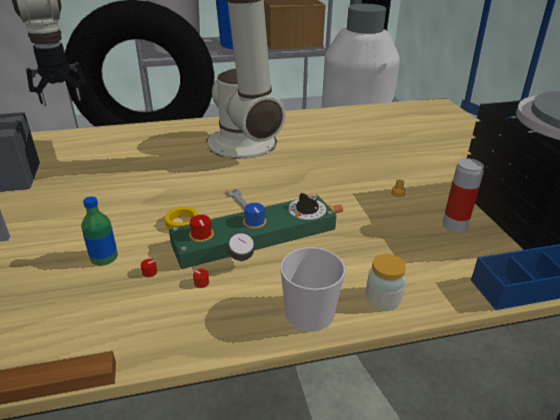

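```bash
cat > h.py <<'E'
import numpy as np, cv2
from cell import robot
def ray(c,u,v,z):
    R=np.array(c["R"]);t=np.array(c["t"])
    d=R.T@[(u-c["cx"])/c["fx"],(v-c["cy"])/c["fy"],1]; o=-R.T@t
    return o+d*(z-o[2])/d[2]
def proj(c,X):
    p=np.array(c["R"])@X+np.array(c["t"]); return np.array([c["fx"]*p[0]/p[2]+c["cx"],c["fy"]*p[1]/p[2]+c["cy"]])
E
python3 - <<'E'
from h import *
c=robot.read_camera("top"); im=c["color"][:,:,::-1]
a=cv2.resize(im[170:240,220:300],None,fx=8,fy=8,interpolation=cv2.INTER_CUBIC)
cv2.imwrite("pics/dial.png",a)
b=cv2.resize(im[165:245,225:405],None,fx=4.4,fy=4.4,interpolation=cv2.INTER_CUBIC)
cv2.imwrite("pics/block.png",b)
E
```

```text
(no output)
```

View pics/dial.png

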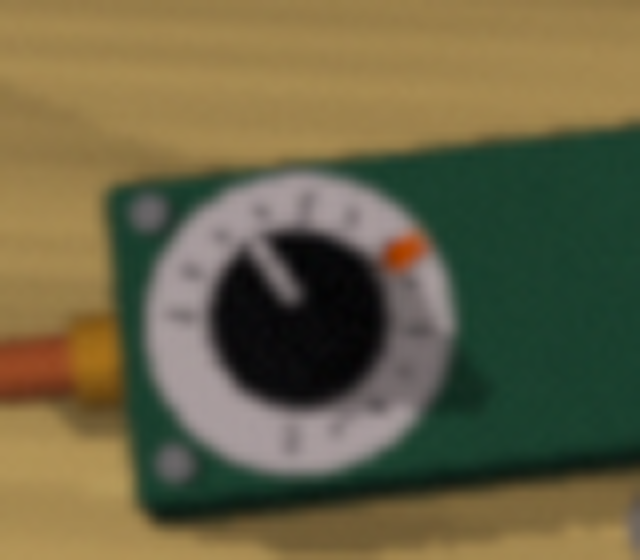

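View pics/block.png

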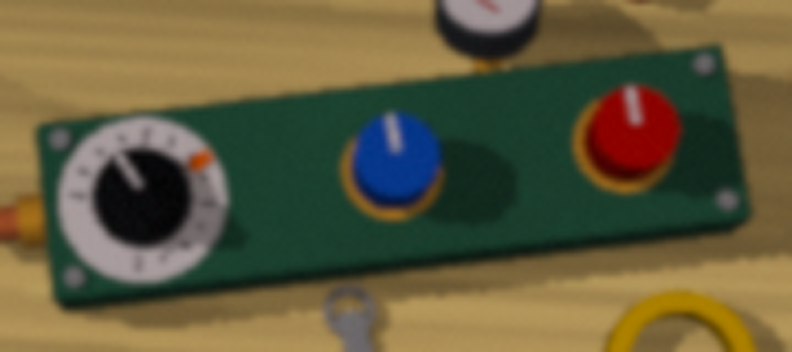

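Run:
```python
from h import *
np.set_printoptions(precision=4,suppress=True)
c=robot.read_camera("top")
B=lambda x,y:(225+x/4.4,165+y/4.4)
P=np.array([ray(c,*B(*p),.05)[:2] for p in [(40,125),(718,47),(748,222),(62,298)]])
M=np.array([[55,210],[55,-210],[-55,-210],[-55,210]])/1000.
# rigid fit
pc=P.mean(0); H=(M.T@(P-pc)); yaw=np.arctan2(H[0,1]-H[1,0],H[0,0]+H[1,1])
R=np.array([[np.cos(yaw),-np.sin(yaw)],[np.sin(yaw),np.cos(yaw)]])
print("corners",P,"centre",pc,"yaw",yaw,"res",P-pc-M@R.T)
for n,y in(("dial",.15),("mid",0),("end",-.14)): print(n,pc+R@[0,y])
D=lambda x,y:(220+x/8,170+y/8)
d=ray(c,*D(300,323),.051)[:2]; print("plate",d)
tg=ray(c,*D(405,253),.054)[:2]; print("tag",tg,np.linalg.norm(tg-d),np.arctan2(*(tg-d)[::-1]))
for z in(.063,.076,.0895):
  a,b=[ray(c,*D(*p),z)[:2] for p in((295,300),(255,235))]
  print(z,a-d,b-d,np.linalg.norm(b-d),np.arctan2(*(b-a)[::-1]),np.arctan2(*(b-d)[::-1]))
im=c["color"].astype(int)
for n,k in(("red",0),("blue",2)):
  m=(im[...,k]>110)&(im[...,k]>im.sum(2)-im[...,k]+20); m[:170]=0;m[225:]=0;m[:,:295]=0;m[:,390:]=0
  v,u=np.nonzero(m); print(n,len(u),u.min(),u.max(),v.min(),v.max(),ray(c,u.mean(),v.mean(),.085))
s=robot.read_camera("scene"); 
for n,y in(("dial",.15),("mid",0),("end",-.14)):
  for z in (.09,): print(n,proj(s,np.r_[pc+R@[0,y],z]),proj(c,np.r_[pc+R@[0,y],z]))
i=s["color"][:,:,::-1]
cv2.imwrite("pics/s1.png",cv2.resize(i[180:270,160:350],None,fx=4,fy=4,interpolation=cv2.INTER_CUBIC))
```

```text
corners [[ 0.5779  0.1509]
 [ 0.6501 -0.2545]
 [ 0.5433 -0.2734]
 [ 0.4742  0.1297]] centre [ 0.5614 -0.0618] yaw 0.17411237025979515 res [[-0.0013 -0.0037]
 [-0.0018  0.0046]
 [-0.0002  0.0048]
 [ 0.0033 -0.0058]]
dial [0.5354 0.0859]
mid [ 0.5614 -0.0618]
end [ 0.5856 -0.1997]
plate [0.5357 0.086 ]
tag [0.5604 0.0531] 0.04117568144396784 -0.9262493478815151
0.063 [0.0051 0.0014] [0.0259 0.0159] 0.030382169446008977 0.6081577424021981 0.5497281411563286
0.076 [0.0025 0.0006] [0.023  0.0149] 0.027413498640170682 0.6081577424021961 0.5741802103307423
0.0895 [-0.0003 -0.0003] [0.02   0.0139] 0.024352300730485835 0.6081577424021963 0.6058623273217294
red 274 356 378 185 207 [ 0.5868 -0.1955  0.085 ]
blue 230 306 323 191 208 [ 0.563  -0.0602  0.085 ]
dial [307.0044 195.9954] [256.7993 207.4667]
mid [253.308  208.1581] [315.4946 200.7903]
end [199.066  220.4443] [369.964  194.5947]
```

View pics/s1.png

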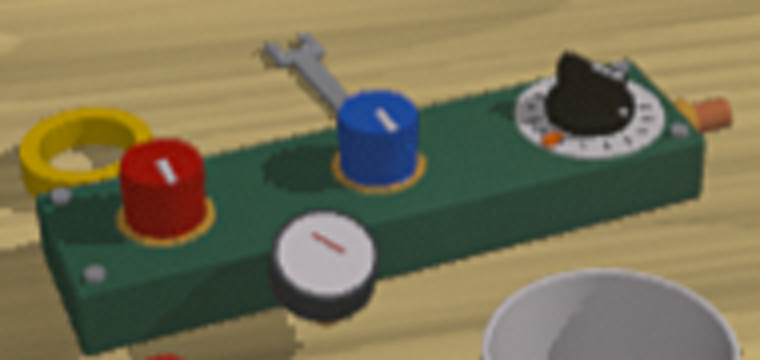

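Call:
jog_arm --moves '[{"offset": [0.45, -0.42, 0], "rot": [0, 0, 0]}, {"offset": [0.9, -0.835, 0], "rot": [0, 0, 0]}, {"offset": [0.9, -0.835, 0], "rot": [0, 0, 0]}, {"offset": [0.9, -0.835, 0], "rot": [0, 0, 0]}, {"offset": [0.9, -0.835, 0], "rot": [0, 0, 0]}]' --jaw -1

```text
clock: 0.67
tool_pos: [0.2262, -0.3921, 0.2311]
eef_rot: [-3.141, -0.0, 0.249]
ft_force: [0.1, 1.0, 0.2]
width: 0.0853
grip_force: 0.0
```

```bash
cat > st.py <<'E'
from h import *
np.set_printoptions(precision=4,suppress=True)
s=robot.read_state()
for k in("clock","q","tool_pos","eef_rot","ft_force","ft_torque","width","grip_force"):print(k,np.round(s[k],4))
E
python3 st.py
```

```text
clock 0.6667
q [-1.0477 -0.1442 -0.0501  1.665   0.0001  1.8449]
tool_pos [ 0.2262 -0.3921  0.2311]
eef_rot [-3.1415 -0.      0.249 ]
ft_force [0.0632 0.9883 0.2307]
ft_torque [-0.0625 -0.0751 -0.0039]
width 0.0853
grip_force 0.0
```

Call:
jog_arm --moves '[{"offset": [0, 0, 0], "rot": [0, 0, -1]}, {"offset": [0, 0, 0], "rot": [0, 0, -1]}, {"offset": [0, 0, 0], "rot": [0, 0, -1]}, {"offset": [0, 0, 0], "rot": [0, 0, -1]}, {"offset": [0, 0, 0], "rot": [0, 0, -1]}]'

```text
clock: 1.08
tool_pos: [0.2259, -0.3934, 0.2313]
eef_rot: [3.141, 0.0, 0.603]
ft_force: [-0.3, -0.4, -1.2]
width: 0.0854
grip_force: 0.0
```

Call:
jog_arm --moves '[{"offset": [0, 0, 0], "rot": [0, 0, -1]}, {"offset": [0, 0, 0], "rot": [0, 0, -1]}, {"offset": [0, 0, 0], "rot": [0, 0, -1]}, {"offset": [0, 0, 0], "rot": [0, 0, -1]}, {"offset": [0, 0, 0], "rot": [0, 0, -1]}]'

```text
clock: 1.5
tool_pos: [0.2258, -0.3935, 0.2312]
eef_rot: [-3.141, -0.0, 0.951]
ft_force: [-0.4, 0.5, 0.7]
width: 0.0853
grip_force: 0.0
```

Call:
jog_arm --moves '[{"offset": [0, 0, 0], "rot": [0, 0, -1]}, {"offset": [0, 0, 0], "rot": [0, 0, -1]}, {"offset": [0, 0, 0], "rot": [0, 0, -1]}, {"offset": [0, 0, 0], "rot": [0, 0, -1]}, {"offset": [0, 0, 0], "rot": [0, 0, -1]}]'

```text
clock: 1.92
tool_pos: [0.2258, -0.3935, 0.2312]
eef_rot: [-3.142, -0.0, 1.3]
ft_force: [-0.1, -0.2, 0.3]
width: 0.0858
grip_force: 0.0
```

Call:
jog_arm --moves '[{"offset": [0, 0, 0], "rot": [0, 0, -1]}, {"offset": [0, 0, 0], "rot": [0, 0, -1]}, {"offset": [0, 0, 0], "rot": [0, 0, -1]}, {"offset": [0, 0, 0], "rot": [0, 0, -1]}, {"offset": [0, 0, 0], "rot": [0, 0, -1]}]'

```text
clock: 2.33
tool_pos: [0.2258, -0.3935, 0.2312]
eef_rot: [-3.142, -0.0, 1.65]
ft_force: [-0.1, -0.5, 0.2]
width: 0.0855
grip_force: 0.0
```

Call:
jog_arm --moves '[{"offset": [0, 0, 0], "rot": [0, 0, -1]}, {"offset": [0, 0, 0], "rot": [0, 0, -1]}, {"offset": [0, 0, 0], "rot": [0, 0, -1]}, {"offset": [0, 0, 0], "rot": [0, 0, -1]}, {"offset": [0, 0, 0], "rot": [0, 0, -1]}]'

```text
clock: 2.75
tool_pos: [0.2258, -0.3935, 0.2312]
eef_rot: [-3.142, -0.0, 1.999]
ft_force: [-0.3, -0.9, -0.8]
width: 0.0853
grip_force: 0.0
```

Call:
jog_arm --moves '[{"offset": [0, 0, 0], "rot": [0, 0, -1]}, {"offset": [0, 0, 0], "rot": [0, 0, -1]}, {"offset": [0, 0, 0], "rot": [0, 0, -1]}, {"offset": [0, 0, 0], "rot": [0, 0, -1]}, {"offset": [0, 0, 0], "rot": [0, 0, -1]}]'

```text
clock: 3.17
tool_pos: [0.2258, -0.3936, 0.2312]
eef_rot: [3.142, -0.0, 2.348]
ft_force: [0.4, -0.1, 1.0]
width: 0.0852
grip_force: 0.0
```

Call:
jog_arm --moves '[{"offset": [0, 0, 0], "rot": [0, 0, -1]}, {"offset": [0, 0, 0], "rot": [0, 0, -1]}, {"offset": [0, 0, 0], "rot": [0, 0, -1]}, {"offset": [0, 0, 0], "rot": [0, 0, -1]}, {"offset": [0, 0, 0], "rot": [0, 0, -1]}]'

```text
clock: 3.58
tool_pos: [0.2258, -0.3935, 0.2312]
eef_rot: [3.142, -0.0, 2.697]
ft_force: [-0.5, -0.7, -0.9]
width: 0.0852
grip_force: 0.0
```

Call:
jog_arm --moves '[{"offset": [0, 0, 0], "rot": [0, 0, -1]}, {"offset": [0, 0, 0], "rot": [0, 0, -1]}, {"offset": [0, 0, 0], "rot": [0, 0, -1]}, {"offset": [0, 0, 0], "rot": [0, 0, -1]}, {"offset": [0, 0, 0], "rot": [0, 0, -1]}]'

```text
clock: 4.0
tool_pos: [0.2258, -0.3935, 0.2313]
eef_rot: [3.142, -0.0, 3.046]
ft_force: [0.1, -0.8, 0.4]
width: 0.0854
grip_force: 0.0
```

Call:
jog_arm --moves '[{"offset": [0, 0, 0], "rot": [0, 0, -1]}, {"offset": [0, 0, 0], "rot": [0, 0, -1]}, {"offset": [0, 0, 0], "rot": [0, 0, -1]}, {"offset": [0, 0, 0], "rot": [0, 0, -1]}, {"offset": [0, 0, 0], "rot": [0, 0, -1]}]'

```text
clock: 4.42
tool_pos: [0.2258, -0.3935, 0.2312]
eef_rot: [3.141, -0.0, -2.888]
ft_force: [0.4, -0.3, -0.5]
width: 0.0855
grip_force: 0.0
```

Call:
jog_arm --moves '[{"offset": [0, 0, 0], "rot": [0, 0, -1]}, {"offset": [0, 0, 0], "rot": [0, 0, -1]}, {"offset": [0, 0, 0], "rot": [0, 0, -1]}, {"offset": [0, 0, 0], "rot": [0, 0, -1]}, {"offset": [0, 0, 0], "rot": [0, 0, -1]}]'

```text
clock: 4.83
tool_pos: [0.2258, -0.3935, 0.2312]
eef_rot: [3.141, 0.0, -2.539]
ft_force: [-0.0, 0.3, -0.3]
width: 0.0852
grip_force: 0.0
```

```bash
cat >> st.py <<'E'
import sys
if len(sys.argv)>3:
    d=np.array(list(map(float,sys.argv[1:4])))-s["tool_pos"]; y=s["eef_rot"][2]
    print("tool delta",d@[np.cos(y),np.sin(y),0],d@[np.sin(y),-np.cos(y),0],-d[2],"units",np.array([d@[np.cos(y),np.sin(y),0],d@[np.sin(y),-np.cos(y),0],-d[2]])/.03)
E
python3 st.py .5355 .086 .2
```

```text
clock 4.8333
q [-1.0499 -0.1418 -0.0478  1.6649  0.     -1.6523]
tool_pos [ 0.2258 -0.3935  0.2312]
eef_rot [ 3.1415  0.     -2.5393]
ft_force [-0.0213  0.3235 -0.2904]
ft_torque [-0.0078 -0.0345  0.0135]
width 0.0852
grip_force 0.0
tool delta -0.5269081474106192 0.2196671038528294 0.031229073769802884 units [-17.5636   7.3222   1.041 ]
```

Call:
jog_arm --moves '[{"offset": [-0.88, 0.366, 0], "rot": [0, 0, 0]}, {"offset": [-0.88, 0.366, 0], "rot": [0, 0, 0]}, {"offset": [-0.88, 0.366, 0], "rot": [0, 0, 0]}, {"offset": [-0.88, 0.366, 0], "rot": [0, 0, 0]}, {"offset": [-0.88, 0.366, 0], "rot": [0, 0, 0]}]'

```text
clock: 5.25
tool_pos: [0.3043, -0.2727, 0.2313]
eef_rot: [-3.141, 0.0, -2.543]
ft_force: [0.8, -1.1, 0.4]
width: 0.0855
grip_force: 0.0
```

Call:
jog_arm --moves '[{"offset": [-0.88, 0.366, 0], "rot": [0, 0, 0]}, {"offset": [-0.88, 0.366, 0], "rot": [0, 0, 0]}, {"offset": [-0.88, 0.366, 0], "rot": [0, 0, 0]}, {"offset": [-0.88, 0.366, 0], "rot": [0, 0, 0]}, {"offset": [-0.88, 0.366, 0], "rot": [0, 0, 0]}]'

```text
clock: 5.67
tool_pos: [0.3825, -0.1527, 0.2314]
eef_rot: [-3.141, 0.0, -2.543]
ft_force: [-0.7, -0.2, 0.8]
width: 0.0856
grip_force: 0.0
```

Call:
jog_arm --moves '[{"offset": [-0.88, 0.366, 0], "rot": [0, 0, 0]}, {"offset": [-0.88, 0.366, 0], "rot": [0, 0, 0]}, {"offset": [-0.88, 0.366, 0], "rot": [0, 0, 0]}, {"offset": [-0.88, 0.366, 0], "rot": [0, 0, 0]}, {"offset": [-0.88, 0.366, 0], "rot": [0, 0, 0]}]'

```text
clock: 6.08
tool_pos: [0.4606, -0.0329, 0.2313]
eef_rot: [-3.141, 0.0, -2.543]
ft_force: [0.1, -0.8, -0.6]
width: 0.0853
grip_force: 0.0
```

Call:
jog_arm --moves '[{"offset": [-0.88, 0.366, 0], "rot": [0, 0, 0]}, {"offset": [-0.88, 0.366, 0], "rot": [0, 0, 0]}, {"offset": [-0.88, 0.366, 0], "rot": [0, 0, 0]}, {"offset": [-0.6, 0.25, 0], "rot": [0, 0, 0]}, {"offset": [0, 0, 0], "rot": [0, 0, 0]}]'

```text
clock: 6.5
tool_pos: [0.5188, 0.0565, 0.2303]
eef_rot: [3.141, -0.0, -2.54]
ft_force: [-0.2, -0.4, 0.7]
width: 0.0851
grip_force: 0.0
```

```bash
python3 st.py .5355 .086 .068
```

```text
clock 6.5
q [ 0.1082  0.0197  0.1039  1.6557  0.0006 -0.4933]
tool_pos [0.5188 0.0565 0.2303]
eef_rot [ 3.1407 -0.0004 -2.54  ]
ft_force [-0.2327 -0.4481  0.6723]
ft_torque [ 0.0369 -0.0516 -0.0134]
width 0.0851
grip_force 0.0
tool delta -0.03041143728630574 0.014856451998104165 0.16229743446511402 units [-1.0137  0.4952  5.4099]
```

Call:
jog_arm --moves '[{"offset": [-0.5, 0.25, 0.2], "rot": [0, 0, 0]}, {"offset": [-0.5, 0.25, 0.8], "rot": [0, 0, 0]}, {"offset": [0, 0, 0.9], "rot": [0, 0, 0]}, {"offset": [0, 0, 0.9], "rot": [0, 0, 0]}, {"offset": [0, 0, 0.7], "rot": [0, 0, 0]}]'

```text
clock: 6.92
tool_pos: [0.5331, 0.0829, 0.1241]
eef_rot: [3.141, -0.002, -2.542]
ft_force: [-0.7, -0.4, -0.3]
width: 0.0859
grip_force: 0.0
```

Call:
jog_arm --moves '[{"offset": [0, 0, 0.6], "rot": [0, 0, 0]}, {"offset": [0, 0, 0.5], "rot": [0, 0, 0]}, {"offset": [0, 0, 0.3], "rot": [0, 0, 0]}, {"offset": [0, 0, 0.2], "rot": [0, 0, 0]}, {"offset": [0, 0, 0], "rot": [0, 0, 0]}]'

```text
clock: 7.33
tool_pos: [0.5333, 0.0828, 0.0774]
eef_rot: [3.141, -0.001, -2.543]
ft_force: [0.0, 0.5, -0.0]
width: 0.0853
grip_force: 0.0
```

```bash
python3 st.py .5355 .086 .068
```

```text
clock 7.3333
q [ 0.1541  0.0604 -0.1491  1.3627 -0.0001 -0.4445]
tool_pos [0.5333 0.0828 0.0774]
eef_rot [ 3.141  -0.0013 -2.543 ]
ft_force [ 0.047   0.4963 -0.0374]
ft_torque [-0.0393 -0.013  -0.0184]
width 0.0853
grip_force 0.0
tool delta -0.0035878559286436707 0.0014001386265893583 0.009429268980008676 units [-0.1196  0.0467  0.3143]
```

Call:
jog_arm --moves '[{"offset": [-0.12, 0.05, 0.15], "rot": [0, 0, 0]}, {"offset": [0, 0, 0.17], "rot": [0, 0, 0]}, {"offset": [0, 0, 0], "rot": [0, 0, 0]}, {"offset": [0, 0, 0], "rot": [0, 0, 0]}, {"offset": [0, 0, 0], "rot": [0, 0, 0]}]'

```text
clock: 7.75
tool_pos: [0.5361, 0.0865, 0.069]
eef_rot: [-3.141, 0.0, -2.543]
ft_force: [-0.5, 1.8, -0.5]
width: 0.0855
grip_force: 0.0
```

Call:
jog_arm --moves '[{"offset": [0, 0, 0], "rot": [0, 0, 0]}, {"offset": [0, 0, 0], "rot": [0, 0, 0]}, {"offset": [0, 0, 0], "rot": [0, 0, 0]}, {"offset": [0, 0, 0], "rot": [0, 0, 0]}, {"offset": [0, 0, 0], "rot": [0, 0, 0]}]' --jaw 1

```text
clock: 8.17
tool_pos: [0.536, 0.0864, 0.0688]
eef_rot: [-3.142, 0.0, -2.543]
ft_force: [0.7, -0.2, -0.2]
width: 0.0256
grip_force: 0.0
```

Call:
jog_arm --moves '[{"offset": [0, 0, 0], "rot": [0, 0, 0]}, {"offset": [0, 0, 0], "rot": [0, 0, 0]}, {"offset": [0, 0, 0], "rot": [0, 0, 0]}, {"offset": [0, 0, 0], "rot": [0, 0, 0]}, {"offset": [0, 0, 0], "rot": [0, 0, 0]}]'

```text
clock: 8.58
tool_pos: [0.5354, 0.088, 0.0691]
eef_rot: [3.139, 0.001, -2.541]
ft_force: [-4.9, 8.7, 5.0]
width: 0.0113
grip_force: 59.5
```

```bash
python3 st.py .5355 .086 .068
```

```text
clock 8.5833
q [ 0.1612  0.0691 -0.1562  1.346   0.0031 -0.439 ]
tool_pos [0.5354 0.088  0.0691]
eef_rot [ 3.1386  0.0009 -2.5414]
ft_force [-4.9098  8.7493  4.9576]
ft_torque [ 1.5859  0.9595 -0.0063]
width 0.0113
grip_force 59.4556
tool delta 0.001015037177861133 -0.0017017195482562537 0.0010996396727936258 units [ 0.0338 -0.0567  0.0367]
```

Call:
jog_arm --moves '[{"offset": [0, 0.07, 0], "rot": [0, 0, 0]}, {"offset": [0, 0, 0], "rot": [0, 0, 1]}, {"offset": [0, 0, 0], "rot": [0, 0, 1]}, {"offset": [0, 0, 0], "rot": [0, 0, 1]}, {"offset": [0, 0, 0], "rot": [0, 0, 1]}]'

```text
clock: 9.0
tool_pos: [0.5353, 0.0881, 0.0691]
eef_rot: [-3.141, 0.001, -2.826]
ft_force: [0.8, 0.3, 2.5]
width: 0.0118
grip_force: 59.4
```

Call:
jog_arm --moves '[{"offset": [0, 0, 0], "rot": [0, 0, 1]}, {"offset": [0, 0, 0], "rot": [0, 0, 1]}, {"offset": [0, 0, 0], "rot": [0, 0, 1]}, {"offset": [0, 0, 0], "rot": [0, 0, 1]}, {"offset": [0, 0, 0], "rot": [0, 0, 0]}]'

```text
clock: 9.42
tool_pos: [0.5352, 0.0881, 0.0691]
eef_rot: [-3.141, 0.001, -3.104]
ft_force: [0.7, 1.7, 3.8]
width: 0.0116
grip_force: 59.5
```

```bash
python3 st.py .5345 .088 .069
```

```text
clock 9.4167
q [ 0.1634  0.0672 -0.1582  1.3444 -0.0003  0.1262]
tool_pos [0.5352 0.0881 0.0691]
eef_rot [-3.1414  0.0011 -3.1044]
ft_force [0.7354 1.7254 3.7915]
ft_torque [-0.1226 -0.1805 -0.1033]
width 0.0116
grip_force 59.4811
tool delta 0.0006863845162780411 -0.00012347756416410856 8.534373318093424e-05 units [ 0.0229 -0.0041  0.0028]
```

Call:
jog_arm --moves '[{"offset": [0, 0, 0], "rot": [0, 0, 1]}, {"offset": [0, 0, 0], "rot": [0, 0, 1]}, {"offset": [0, 0, 0], "rot": [0, 0, 1]}, {"offset": [0, 0, 0], "rot": [0, 0, 1]}, {"offset": [0, 0, 0], "rot": [0, 0, 1]}]'

```text
clock: 9.83
tool_pos: [0.5351, 0.0882, 0.0691]
eef_rot: [3.141, 0.001, 2.832]
ft_force: [0.4, 1.0, 2.8]
width: 0.0117
grip_force: 59.5
```

Call:
jog_arm --moves '[{"offset": [0, 0, 0], "rot": [0, 0, 1]}, {"offset": [0, 0, 0], "rot": [0, 0, 1]}, {"offset": [0, 0, 0], "rot": [0, 0, 1]}, {"offset": [0, 0, 0], "rot": [0, 0, 1]}, {"offset": [0, 0, 0], "rot": [0, 0, 0]}]'

```text
clock: 10.25
tool_pos: [0.5351, 0.0882, 0.0691]
eef_rot: [3.141, 0.001, 2.553]
ft_force: [0.7, -0.7, 3.9]
width: 0.0115
grip_force: 59.6
```

Call:
jog_arm --moves '[{"offset": [0, 0, 0], "rot": [0, 0, 1]}, {"offset": [0, 0, 0], "rot": [0, 0, 1]}, {"offset": [0, 0, 0], "rot": [0, 0, 1]}, {"offset": [0, 0, 0], "rot": [0, 0, 0.8]}, {"offset": [0, 0, 0], "rot": [0, 0, 0]}]'

```text
clock: 10.67
tool_pos: [0.5351, 0.0882, 0.0691]
eef_rot: [3.141, 0.0, 2.29]
ft_force: [1.4, 0.2, 5.5]
width: 0.0118
grip_force: 59.7
```

Call:
jog_arm --moves '[{"offset": [0, 0, 0], "rot": [0, 0, 0.7]}, {"offset": [0, 0, 0], "rot": [0, 0, 0]}, {"offset": [0, 0, 0], "rot": [0, 0, 0]}]'

```text
clock: 10.92
tool_pos: [0.5351, 0.0882, 0.0691]
eef_rot: [3.141, 0.0, 2.244]
ft_force: [1.6, 0.2, 5.7]
width: 0.0117
grip_force: 59.8
```

```bash
python3 st.py .5345 .088 .069
```

```text
clock 10.9167
q [ 0.1634  0.0673 -0.1582  1.3446  0.0001  1.0608]
tool_pos [0.5351 0.0882 0.0691]
eef_rot [3.1409 0.0003 2.2442]
ft_force [1.6387 0.1941 5.6679]
ft_torque [ 0.0432 -0.0294 -0.0455]
width 0.0117
grip_force 59.7924
tool delta 0.0001800129863961059 -0.0006179277339773274 6.922919991646237e-05 units [ 0.006  -0.0206  0.0023]
```

Call:
jog_arm --moves '[{"offset": [0, 0, 0], "rot": [0, 0, 0.4]}, {"offset": [0, 0, 0], "rot": [0, 0, 0]}, {"offset": [0, 0, 0], "rot": [0, 0, 0]}]'

```text
clock: 11.17
tool_pos: [0.5351, 0.0882, 0.0691]
eef_rot: [3.141, 0.0, 2.216]
ft_force: [0.9, 2.0, 4.7]
width: 0.0116
grip_force: 59.8
```

Call:
jog_arm --moves '[{"offset": [0, 0, 0], "rot": [0, 0, 0]}, {"offset": [0, 0, 0], "rot": [0, 0, 0]}, {"offset": [0, 0, 0], "rot": [0, 0, 0]}, {"offset": [0, 0, 0], "rot": [0, 0, 0]}, {"offset": [0, 0, 0], "rot": [0, 0, 0]}]' --jaw -1

```text
clock: 11.58
tool_pos: [0.5346, 0.0881, 0.0684]
eef_rot: [-3.141, -0.0, 2.212]
ft_force: [0.0, -0.6, 0.2]
width: 0.0715
grip_force: 0.0
```

Call:
jog_arm --moves '[{"offset": [0, 0, -0.3], "rot": [0, 0, 0]}, {"offset": [0, 0, -0.8], "rot": [0, 0, 0]}, {"offset": [0, 0, -1], "rot": [0, 0, 0]}, {"offset": [0, 0, -1], "rot": [0, 0, 0]}, {"offset": [0, 0, -0.8], "rot": [0, 0, 0]}]'

```text
clock: 12.0
tool_pos: [0.5349, 0.0882, 0.1887]
eef_rot: [3.14, 0.001, 2.212]
ft_force: [1.2, -0.3, 0.6]
width: 0.0857
grip_force: 0.0
```

```bash
python3 st.py .5855 -.196 .19
```

```text
clock 12.0
q [ 0.1634  0.0541  0.0587  1.5736 -0.      1.0931]
tool_pos [0.5349 0.0882 0.1887]
eef_rot [3.14   0.0008 2.2119]
ft_force [ 1.2018 -0.3277  0.5515]
ft_torque [ 0.0063 -0.0268  0.034 ]
width 0.0857
grip_force 0.0
tool delta -0.25803162793382445 -0.1294102217586758 -0.0012992015117826994 units [-8.6011 -4.3137 -0.0433]
```

Call:
jog_arm --moves '[{"offset": [-0.86, -0.43, 0], "rot": [0, 0, 0]}, {"offset": [-0.86, -0.43, 0], "rot": [0, 0, 0]}, {"offset": [-0.86, -0.43, 0], "rot": [0, 0, 0]}, {"offset": [-0.86, -0.43, 0], "rot": [0, 0, 0]}, {"offset": [-0.86, -0.43, 0], "rot": [0, 0, 0]}]'

```text
clock: 12.42
tool_pos: [0.5603, -0.0551, 0.1866]
eef_rot: [3.141, 0.001, 2.212]
ft_force: [0.4, 0.0, 0.2]
width: 0.0853
grip_force: 0.0
```

Call:
jog_arm --moves '[{"offset": [-0.86, -0.43, 0], "rot": [0, 0, 0]}, {"offset": [-0.86, -0.43, 0], "rot": [0, 0, 0]}, {"offset": [-0.86, -0.43, 0], "rot": [0, 0, 0]}, {"offset": [-0.86, -0.43, 0], "rot": [0, 0, 0]}, {"offset": [-0.86, -0.43, 0], "rot": [0, 0, 0]}]'

```text
clock: 12.83
tool_pos: [0.5856, -0.1973, 0.1864]
eef_rot: [3.141, 0.0, 2.212]
ft_force: [1.1, -0.1, 0.2]
width: 0.0856
grip_force: 0.0
```

```bash
python3 st.py .5855 -.196 .058
python3 - <<'E'
from h import *
a=cv2.resize(robot.read_camera("top")["color"][170:240,220:300,::-1],None,fx=8,fy=8,interpolation=cv2.INTER_CUBIC)
cv2.imwrite("pics/dial2.png",a)
E
```

```text
clock 12.8333
q [-0.3249  0.2401  0.2624  1.5926 -0.      0.6049]
tool_pos [ 0.5856 -0.1973  0.1864]
eef_rot [3.1413 0.0004 2.2118]
ft_force [ 1.1448 -0.12    0.1996]
ft_torque [ 0.083  -0.0289 -0.0553]
width 0.0856
grip_force 0.0
tool delta 0.0010981123093795498 0.0006337896003985838 0.12842438936564154 units [0.0366 0.0211 4.2808]
```

View pics/dial2.png

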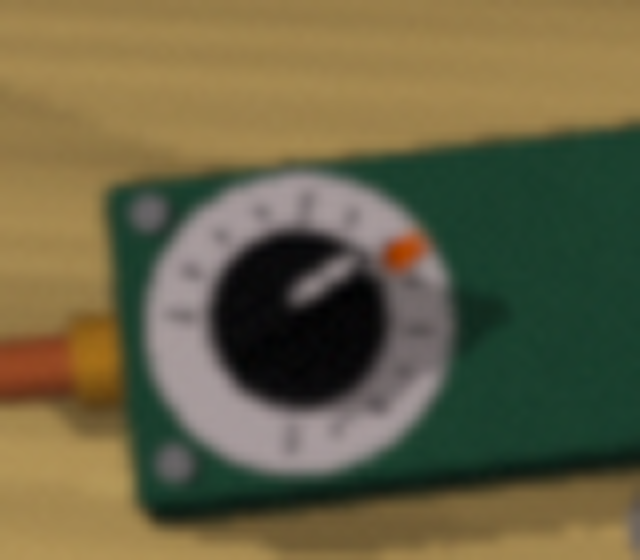

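Call:
jog_arm --moves '[{"offset": [0.04, 0.02, 0.5], "rot": [0, 0, 0]}, {"offset": [0, 0, 0.9], "rot": [0, 0, 0]}, {"offset": [0, 0, 0.9], "rot": [0, 0, 0]}, {"offset": [0, 0, 0.7], "rot": [0, 0, 0]}, {"offset": [0, 0, 0.5], "rot": [0, 0, 0]}]'

```text
clock: 13.3
tool_pos: [0.5846, -0.1942, 0.0788]
eef_rot: [-3.14, -0.002, 2.212]
ft_force: [-0.1, -0.0, 0.4]
width: 0.0853
grip_force: 0.0
```

Call:
jog_arm --moves '[{"offset": [0, 0, 0.4], "rot": [0, 0, 0]}, {"offset": [0, 0, 0.3], "rot": [0, 0, 0]}, {"offset": [0, 0, 0], "rot": [0, 0, 0]}, {"offset": [0, 0, 0], "rot": [0, 0, 0]}]'

```text
clock: 13.63
tool_pos: [0.5855, -0.1945, 0.0602]
eef_rot: [3.141, 0.0, 2.212]
ft_force: [0.2, 0.4, 0.1]
width: 0.0855
grip_force: 0.0
```

Call:
jog_arm --moves '[{"offset": [0, 0, 0], "rot": [0, 0, 0]}, {"offset": [0, 0, 0], "rot": [0, 0, 0]}, {"offset": [0, 0, 0], "rot": [0, 0, 0]}, {"offset": [0, 0, 0], "rot": [0, 0, 0]}, {"offset": [0, 0, 0], "rot": [0, 0, 0]}]' --jaw 1

```text
clock: 14.05
tool_pos: [0.586, -0.1947, 0.0611]
eef_rot: [3.14, 0.002, 2.212]
ft_force: [-1.0, 0.1, 5.8]
width: 0.0489
grip_force: 62.2
```

```bash
python3 st.py .5855 -.196 .058
```

```text
clock 14.05
q [-0.3207  0.246   0.0277  1.3504 -0.      0.6094]
tool_pos [ 0.586  -0.1947  0.0611]
eef_rot [3.1404 0.0017 2.2115]
ft_force [-1.0432  0.1323  5.7832]
ft_torque [ 0.009   0.0892 -0.0397]
width 0.0489
grip_force 62.1505
tool delta -0.0007545047463027789 -0.0012275182890558224 0.0030699016979827756 units [-0.0252 -0.0409  0.1023]
```

Call:
jog_arm --moves '[{"offset": [0, 0, 0], "rot": [0, 0, -1]}, {"offset": [0, 0, 0], "rot": [0, 0, -1]}, {"offset": [0, 0, 0], "rot": [0, 0, 0]}]'

```text
clock: 14.3
tool_pos: [0.586, -0.1947, 0.0611]
eef_rot: [3.141, 0.002, 2.355]
ft_force: [0.1, -0.7, 6.0]
width: 0.0489
grip_force: 62.4
```

```bash
python3 st.py
```

```text
clock 14.3
q [-0.3207  0.246   0.0277  1.3505 -0.0001  0.4654]
tool_pos [ 0.586  -0.1947  0.0611]
eef_rot [3.1408 0.0019 2.3554]
ft_force [ 0.1035 -0.6897  5.9555]
ft_torque [-0.0638  0.2162  0.055 ]
width 0.0489
grip_force 62.3647
```

Call:
jog_arm --moves '[{"offset": [0, 0, 0], "rot": [0, 0, -1]}, {"offset": [0, 0, 0], "rot": [0, 0, -1]}, {"offset": [0, 0, 0], "rot": [0, 0, 0]}]'

```text
clock: 14.55
tool_pos: [0.5856, -0.1947, 0.0611]
eef_rot: [3.141, 0.001, 2.495]
ft_force: [-3.0, -0.9, 6.2]
width: 0.0487
grip_force: 62.5
```

```bash
python3 st.py
```

```text
clock 14.55
q [-0.3209  0.2458  0.0275  1.3511 -0.0003  0.3258]
tool_pos [ 0.5856 -0.1947  0.0611]
eef_rot [3.1415 0.0014 2.4949]
ft_force [-3.0455 -0.9168  6.1603]
ft_torque [-0.0305  0.5008  0.0906]
width 0.0487
grip_force 62.4799
```

Call:
jog_arm --moves '[{"offset": [0, 0, 0], "rot": [0, 0, -1]}, {"offset": [0, 0, 0], "rot": [0, 0, -1]}, {"offset": [0, 0, 0], "rot": [0, 0, 0]}]'

```text
clock: 14.8
tool_pos: [0.5854, -0.1949, 0.0611]
eef_rot: [-3.141, 0.001, 2.634]
ft_force: [-3.8, -1.7, 8.3]
width: 0.0487
grip_force: 62.5
```

```bash
python3 st.py
```

```text
clock 14.8
q [-0.3211  0.2458  0.0275  1.3514 -0.0007  0.1862]
tool_pos [ 0.5854 -0.1949  0.0611]
eef_rot [-3.1411  0.0012  2.6344]
ft_force [-3.8029 -1.6901  8.2749]
ft_torque [-0.2614  0.6153  0.1266]
width 0.0487
grip_force 62.5225
```

Call:
jog_arm --moves '[{"offset": [0, 0, 0], "rot": [0, 0, -1]}, {"offset": [0, 0, 0], "rot": [0, 0, -1]}, {"offset": [0, 0, 0], "rot": [0, 0, -1]}, {"offset": [0, 0, 0], "rot": [0, 0, -1]}, {"offset": [0, 0, 0], "rot": [0, 0, -1]}]'

```text
clock: 15.22
tool_pos: [0.585, -0.195, 0.0611]
eef_rot: [-3.14, 0.0, 2.982]
ft_force: [-6.5, -0.9, 8.7]
width: 0.0486
grip_force: 62.4
```

Call:
jog_arm --moves '[{"offset": [0, 0, 0], "rot": [0, 0, -1]}, {"offset": [0, 0, 0], "rot": [0, 0, -1]}, {"offset": [0, 0, 0], "rot": [0, 0, -1]}, {"offset": [0, 0, 0], "rot": [0, 0, -1]}, {"offset": [0, 0, 0], "rot": [0, 0, 0]}]'

```text
clock: 15.63
tool_pos: [0.5844, -0.1952, 0.0611]
eef_rot: [-3.14, -0.001, -3.021]
ft_force: [-8.6, -3.0, 10.6]
width: 0.0485
grip_force: 62.8
```

Call:
jog_arm --moves '[{"offset": [0, 0, 0], "rot": [0, 0, -1]}, {"offset": [0, 0, 0], "rot": [0, 0, -1]}, {"offset": [0, 0, 0], "rot": [0, 0, -1]}, {"offset": [0, 0, 0], "rot": [0, 0, -1]}, {"offset": [0, 0, 0], "rot": [0, 0, -0.5]}]'

```text
clock: 16.05
tool_pos: [0.5847, -0.1958, 0.0611]
eef_rot: [-3.139, -0.001, -2.708]
ft_force: [-6.6, -5.6, 9.5]
width: 0.0489
grip_force: 62.6
```

```bash
python3 st.py
```

```text
clock 16.05
q [-0.3219  0.2456  0.0273  1.352  -0.0026 -0.7557]
tool_pos [ 0.5847 -0.1958  0.0611]
eef_rot [-3.1394 -0.0014 -2.7078]
ft_force [-6.6197 -5.6116  9.5186]
ft_torque [-0.9858  1.3946 -0.206 ]
width 0.0489
grip_force 62.5966
```

Call:
jog_arm --moves '[{"offset": [0, 0, -0.1], "rot": [0, 0, 0]}, {"offset": [0, 0, 0], "rot": [0, 0, 0]}, {"offset": [0, 0, 0], "rot": [0, 0, 0]}]'

```text
clock: 16.3
tool_pos: [0.5847, -0.1957, 0.0629]
eef_rot: [-3.14, -0.002, -2.711]
ft_force: [-4.9, -6.5, 2.6]
width: 0.0489
grip_force: 63.2
```

Call:
jog_arm --moves '[{"offset": [0, 0, -0.1], "rot": [0, 0, 0]}, {"offset": [0, 0, 0], "rot": [0, 0, 0]}, {"offset": [0, 0, 0], "rot": [0, 0, 0]}]'

```text
clock: 16.55
tool_pos: [0.5846, -0.1957, 0.0655]
eef_rot: [-3.14, -0.002, -2.711]
ft_force: [-3.8, -6.1, -0.2]
width: 0.0484
grip_force: 63.0
```

```bash
python3 st.py
```

```text
clock 16.55
q [-0.3218  0.245   0.0353  1.362  -0.0026 -0.752 ]
tool_pos [ 0.5846 -0.1957  0.0655]
eef_rot [-3.1403 -0.0025 -2.7114]
ft_force [-3.7987 -6.0851 -0.1957]
ft_torque [-1.3422  0.7964  0.0091]
width 0.0484
grip_force 62.9933
```

Call:
jog_arm --moves '[{"offset": [0, 0, -0.1], "rot": [0, 0, 0]}, {"offset": [0, 0, -0.1], "rot": [0, 0, 0]}, {"offset": [0, 0, 0], "rot": [0, 0, 0]}]'

```text
clock: 16.8
tool_pos: [0.5846, -0.1956, 0.0716]
eef_rot: [-3.14, -0.002, -2.711]
ft_force: [-2.6, -5.7, -1.9]
width: 0.0487
grip_force: 62.9
```

Call:
jog_arm --moves '[{"offset": [0, 0, -0.2], "rot": [0, 0, 0]}, {"offset": [0, 0, -0.2], "rot": [0, 0, 0]}, {"offset": [0, 0, -0.2], "rot": [0, 0, 0]}, {"offset": [0, 0, 0], "rot": [0, 0, 0]}]'

```text
clock: 17.13
tool_pos: [0.5861, -0.1945, 0.0915]
eef_rot: [-3.14, 0.002, -2.71]
ft_force: [-0.1, -0.3, -1.2]
width: 0.0487
grip_force: 63.1
```

```bash
python3 st.py
```

```text
clock 17.1333
q [-0.3206  0.2372  0.0761  1.4074  0.0003 -0.752 ]
tool_pos [ 0.5861 -0.1945  0.0915]
eef_rot [-3.1403  0.0019 -2.7101]
ft_force [-0.0994 -0.3282 -1.233 ]
ft_torque [-0.0211 -0.0369  0.0254]
width 0.0487
grip_force 63.0803
```

Free, with the cap's weight (~1.2 N) on the gripper. I'll lift to about 10 cm above the seat.

Call:
jog_arm --moves '[{"offset": [0, 0, -0.3], "rot": [0, 0, 0]}, {"offset": [0, 0, -0.5], "rot": [0, 0, 0]}, {"offset": [0, 0, -0.5], "rot": [0, 0, 0]}, {"offset": [0, 0, -0.5], "rot": [0, 0, 0]}, {"offset": [0, 0, -0.4], "rot": [0, 0, 0]}]'

```text
clock: 17.55
tool_pos: [0.5856, -0.1943, 0.1574]
eef_rot: [-3.141, 0.001, -2.71]
ft_force: [0.2, 0.6, -1.2]
width: 0.0483
grip_force: 63.1
```

Call:
jog_arm --moves '[{"offset": [0, 0, -0.2], "rot": [0, 0, 0]}, {"offset": [0, 0, 0], "rot": [0, 0, 0]}, {"offset": [0, 0, 0], "rot": [0, 0, 0]}, {"offset": [0, 0, 0], "rot": [0, 0, 0]}, {"offset": [0, 0, 0], "rot": [0, 0, 0]}]'

```text
clock: 17.97
tool_pos: [0.585, -0.1943, 0.1606]
eef_rot: [3.14, -0.001, -2.71]
ft_force: [0.3, -0.2, -1.8]
width: 0.0486
grip_force: 63.1
```

```bash
python3 st.py
python3 - <<'E'
from h import *
a=robot.read_camera("scene")["color"][130:300,100:400,::-1]
b=robot.read_camera("top")["color"][150:260,200:420,::-1]
cv2.imwrite("pics/end.png",np.vstack([cv2.resize(a,(560,318)),cv2.resize(b,(560,280),interpolation=cv2.INTER_CUBIC)]))
E
```

```text
clock 17.9667
q [-0.3207  0.2343  0.2057  1.5438  0.     -0.752 ]
tool_pos [ 0.585  -0.1943  0.1606]
eef_rot [ 3.1405 -0.0012 -2.7103]
ft_force [ 0.27   -0.2226 -1.7847]
ft_torque [-0.032   0.0115 -0.0135]
width 0.0486
grip_force 63.1032
```

View pics/end.png

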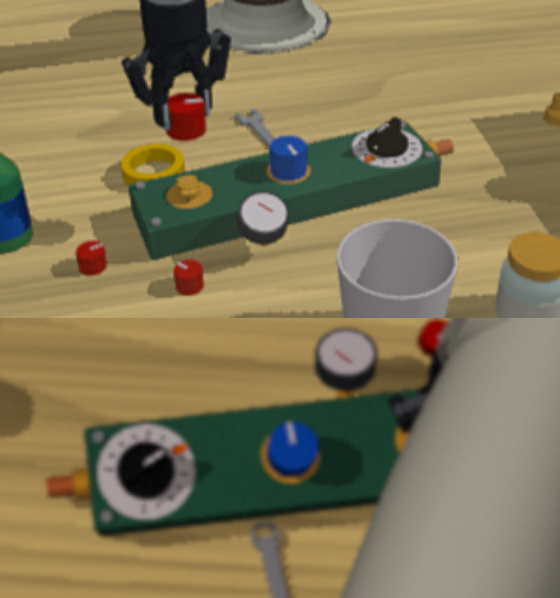

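The red cap (about (185,117) in the picture) is held clear of its bare stem at (190,190). The dial pointer is at the tag and the blue cap is still on its outlet.

```bash
python3 -c "from cell import robot; print(robot.hand_in())"
```

```text
the job is handed in; nothing more can be done
None
```

Job handed in, result not reported back: the dial pointer is at the orange tag (within about 2–3° by camera), the red cap was unscrewed anticlockwise and is held still about 10 cm above its seat, and the blue cap is still on its outlet.

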